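# Set out the weighing and dissolving station

### The arm

A 6-joint arm with a two-finger parallel gripper is mounted at the origin on the work surface. World frame = base frame: x ahead of the robot, y to its left, z up, the work surface at z = 0. Lengths are in mm, angles in rad, forces in N, time in s.
With the tool pointing down it reaches from about 350 to 775 mm from the base axis. Payload 7.3 kg.
Tool frame: the origin (TCP) lies midway between the tips of the shut fingers; the grasp point (between the pads) lies 19 mm behind it; z points along the fingers, y is the line along which they close (so a half turn about z gives the same grasp; the last joint's range is limited). The gripper opens to 92 mm and grips with 3 to 60 N. Pads are 19 mm wide; open, the fingers measure 130 mm over their backs; the gripper's body (75 mm by 190 mm) begins 47 mm behind the grasp point.
Start: joints at [-1.369, 0.342, 1.524, -0, 1.275, -0.146], TCP at [178.959, -493.577, 226.741] pointing down, gripper open.
Joint ranges: [-2.53, 2.53], [-0.77, 2.02], [0.04, 2.7], [-1, 4.14], [0.28, 2.66], [-3.11, 3.11]. Speed limits (rad/s): [2.57, 2.57, 3.14, 3.14, 3.14, 3.14].

### API

Orientations are given as [roll, pitch, yaw] about the fixed x, y, z axes, in that order (R = Rz(yaw) Ry(pitch) Rx(roll)).
In Python, from plant import monitor, optics, workorder gives the robot as it stands. The module is installed in compiled form; this text tells all that it offers.
- The arm moves only by the tool servo_tool, never from a script. Its arguments are lists of equal length, an entry for each row: "linear": the shift along the tool's x, y, z as a fraction of full scale, a list of three; "spin": the turn about the tool's z as a fraction of full scale. In form: {"linear": [[dx, dy, dz], ...], "spin": [spin, ...]}. A call has exactly 8 rows; each row shifts and turns the commanded pose from where the row before left it, along the tool's axes as they then stand; what a row does not reach is not made up. Full scale, the value 1, is 200 mm for a shift and 90 degrees for a turn. A row lasts 1/8 s, in which the tool goes at most 62.5 mm and 10.7 degrees, less where a joint would pass 70% of its speed; a pose out of reach is approached as far as the arm can. A call with a number of a shift or a turn outside -1 to 1 is refused whole. A call with a gripper value outside its range is refused whole. "hand" is the opening, from -1 (shut) to 1 (fully open), set as the call begins (left out, the last holds). The fingers move at their own pace and stop on an object; the grip force is fixed at half the most. Time passes only in rows, so rows that do not move let the fingers close, or fill a call up. It gives the time, the measured TCP pose, the force, the opening and the grip force at its end, in the units of the state.
- monitor.get_obs(): the state, without advancing time (a new reading comes with each control period).
- optics.capture(name): name is "side" or "top" or "wrist"; returns a dict with "frame" (480x640x3 uint8, blue, green, red), "K" (3x3 intrinsics, pixels), "world_to_cam" (4x4, takes a point from world to camera coordinates). Camera axes: x right, y down, z forward; pixel columns grow to the right and rows downward; lengths in mm; the calibration is good to about 2 mm. A picture is of the moment at which its call begins. There is no depth.
- workorder.close_job(): hands the job in; it is judged then, once.
The state is a dict: "time": time; "joint_positions": joint angles; "dq": joint speeds; "tau": joint torques, N m; "tool_pos": TCP position; "tcp_rot": TCP orientation; "contact_force": force on the tool from outside, world axes, zero at the start; "moment": the same for the moment, N m; "grip_width": finger opening in mm; "finger_force": force on a finger pad.
Only numpy, scipy, OpenCV 4.12 (cv2) and the standard library are available. Lean on these libraries where they do the work, as an engineer would, in place of code of your own. Each camera call takes 0.05 s, during which the arm holds its last target. There are 200 camera calls.

### The job

Set out the station on the white liner: stand the glass beaker in the middle of the stirrer's round plate and put the knobbed glass cover on top of the beaker so that it covers the mouth; stand the small steel cup in the middle of the balance's round pan. Between stirrer and balance, stand the smaller of the two brown bottles on the middle of the liner, and stand the squat white jar directly in front of that bottle, on the robot's side of it, with about 20 mm of clear space between them. Do not tip anything over, and leave the bigger brown bottle where it is.

Things in the scene. Friction and masses are not known exactly. Their poses are not given: they have to be found in the camera images.
- liner: Thin white paper liner, fixed on the black bench, 200 (x) by 560 mm (y), 1 mm thick; things on it stand at bench height, z = 0. Origin: its middle; x points away from the robot, y to the robot's left, both within 0.12 rad. Stirrer and balance stand on it, their origins 200 mm to either side of its middle; which is left and which right varies.
- stirrer: Magnetic stirrer, fixed: low white housing 150 by 140 mm, 49 mm high, with a round steel plate of 100 mm diameter whose flat top is 60 mm above the bench; a dark control knob on the front, towards the robot. Origin: on the bench, straight under the centre of the plate.
- balance: Laboratory balance, fixed: low cream housing 160 by 140 mm, 37 mm high, with a round steel pan of 100 mm diameter whose flat top is 50 mm above the bench (the pan does not give way); a dark display strip at its front edge. Origin: on the bench, straight under the centre of the pan.
- beaker: Loose straight-walled clear glass beaker, open at the top, 56 mm outer diameter, 75 mm high, wall 3 mm, floor 5 mm, about 0.09 kg. Origin: centre of its underside; z up.
- cover: Loose flat glass cover: a disc of 72 mm diameter, 6 mm thick, with an upright steel knob in its middle, 18 mm diameter, rising 22 mm above the disc (28 mm in all). About 0.06 kg. Flat underside with no rim; it lies on the bench knob up. Origin: centre of its underside; z up through the knob.
- cup: Loose open steel weighing cup, 48 mm outer diameter, 45 mm high, wall 3 mm, about 0.08 kg. Origin: centre of its underside; z up.
- bottle: The smaller brown glass bottle, loose: body 56 mm diameter, 100 mm high in all, on top a white screw cap of 34 mm diameter that takes up the uppermost 20 mm (a good grip), shoulder just below. About 0.2 kg. Origin: centre of its underside; z up.
- jar: Loose squat white plastic jar with screw lid, closed: 56 mm diameter, the lid 58 mm (uppermost 14 mm), 50 mm high in all, about 0.12 kg. Origin: centre of its underside; z up.
- big_bottle: The bigger brown glass bottle, loose, same shape as the smaller: body 72 mm diameter, 150 mm high, white cap 34 mm diameter; it stands among the things and is to be left alone. Origin: centre of its underside.
Not all that is in view belongs to the job. What is shaped like the cup but orange, pink or purple is not meant.

How it is judged:
By the outcome, as a careful person would: the job done as asked, in the order asked, and still so for the second after the job is handed in, with the robot touching nothing.
It also fails if it takes over 115 s, if anything falls off the work surface, if the arm or the gripper's body presses on something with over 40 N, if the wrist force passes 120 N, or if a joint passes its speed limit or range.

## Working session

There is one attempt and no reset: what is moved stays moved. The work goes in short steps, Python scripts to look and compute and a tool call to move; the robot and the scene stay as the last step left them, time stands still between calls to the robot, and variables do not carry over. Pictures are saved under pics/ and viewed, at most 14 in all, crops included, and the job is handed in when it is done.

Besides the shell and the picture viewer there is one more tool, called after "Call:" as a command line: name --pt "numbers of a row" for each row, then --argument value for the rest. servo_tool: Moves the arm, as the interface text tells. Shift numbers are shares of 200 mm and turn numbers shares of 90 degrees, none past 1 either way. Its arguments: {"type":"object","properties":{"linear":{"type":"array","items":{"type":"array","items":{"type":"number","minimum":-1,"maximum":1}}},"spin":{"type":"array","items":{"type":"number","minimum":-1,"maximum":1}},"hand":{"type":"number"}},"required":["linear","spin"]}

```bash
mkdir -p pics
cat > h.py <<'E'
import numpy as np, cv2
from plant import monitor, optics, workorder
def cap(n):
    d=optics.capture(n); return d["frame"],np.array(d["K"]),np.array(d["world_to_cam"])
def proj(P,K,T):
    p=T[:3,:3]@np.array(P,float)+T[:3,3]; q=K@p; return q[:2]/q[2]
def ray(uv,K,T):
    R=T[:3,:3]; c=-R.T@T[:3,3]; d=R.T@np.linalg.inv(K)@np.array([uv[0],uv[1],1.]); return c,d/np.linalg.norm(d)
def onz(uv,z,K,T):
    c,d=ray(uv,K,T); return c+d*(z-c[2])/d[2]
def tri(rays):
    A=np.zeros((3,3));b=np.zeros(3)
    for c,d in rays:
        M=np.eye(3)-np.outer(d,d);A+=M;b+=M@c
    return np.linalg.solve(A,b)
E
python3 - <<'E'
from h import *
np.set_printoptions(precision=2,suppress=True)
for n in("top","side","wrist"):
    f,K,T=cap(n);cv2.imwrite(f"pics/{n}0.png",f);print(n,K[0,0],K[0,2],K[1,2],"cam",-T[:3,:3].T@T[:3,3],T[:3,:3].tolist())
    np.savez(f"{n}0.npz",f=f,K=K,T=T)
print(monitor.get_obs())
E
```

```text
top 495.8643202532792 320.4683095037415 242.90197234585602 cam [ 411.43  -34.   1138.05] [[0.024700238836544614, -0.9996758351191464, -0.006174372863276934], [-0.9947287236508903, -0.023962204638038113, -0.09970245279207247], [0.09952218117228094, 0.008604500434185694, -0.994998139710316]]
side 458.6129014638049 307.6544641400116 235.79531272923577 cam [202.7  684.09 995.88] [[-0.9213401039171397, -0.3887248791679558, -0.0050379787427228305], [-0.29736005221467005, 0.7130201622346055, -0.6349639734613494], [0.2504184742802389, -0.5835196796705272, -0.772525320734772]]
wrist 419.0283127396961 319.57152158356666 244.35904975197292 cam [ 243.48 -470.53  383.67] [[0.33999678677609085, -0.9404224790919677, -0.002783127818431574], [-0.9095929213536229, -0.32959950037320584, 0.2529918709704276], [-0.2388365600265542, -0.08348490984754892, -0.967464401113773]]
{'time': 0.15, 'joint_positions': array([-1.37,  0.34,  1.52,  0.  ,  1.28, -0.15]), 'dq': array([-0., -0., -0.,  0., -0.,  0.]), 'tau': array([  0.  , -43.15, -24.44,   0.07,   0.05,  -0.  ]), 'tool_pos': array([ 178.89, -493.27,  226.22]), 'tcp_rot': array([-3.14, -0.  ,  0.35]), 'contact_force': array([ 0.44, -0.23, -0.73]), 'moment': array([-0.02, -0.  , -0.02]), 'finger_force': 0.0, 'grip_width': 91.71297705910395}
```

View pics/top0.png

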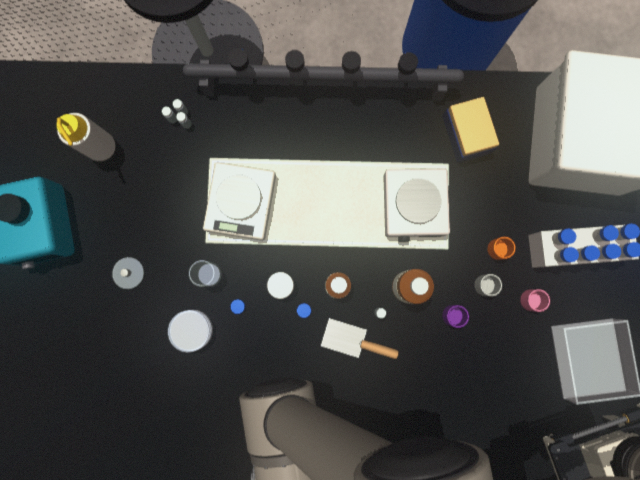

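View pics/side0.png

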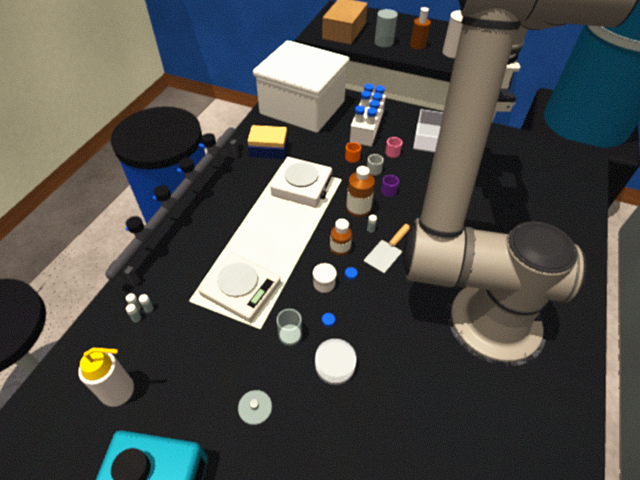

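Run:
```python
from h import *
t=np.load("top0.npz")["f"];s=np.load("side0.npz")["f"]
def c(f,x,y,n,o):
    return cv2.resize(f[y-n//2:y+n//2,x-n//2:x+n//2],(o,o),interpolation=cv2.INTER_CUBIC)
r1=np.hstack([c(t,x,y,40,160) for x,y in[(205,273),(128,272),(488,285),(338,285),(280,286)]])
r2=np.hstack([c(s,x,y,40,160) for x,y in[(290,326),(255,406),(375,164),(342,235),(324,278)]])
r3=np.hstack([c(t,418,200,70,200),c(t,238,198,70,200),c(s,301,176,70,200),c(s,238,282,70,200)])
cv2.imwrite("pics/mos.png",np.vstack([r1,r2,r3]))
```

```text
(no output)
```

View pics/mos.png

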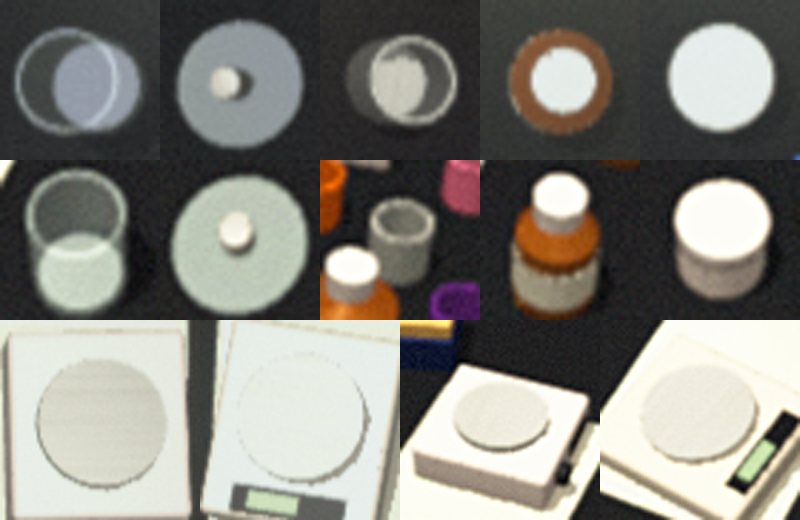

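View pics/wrist0.png

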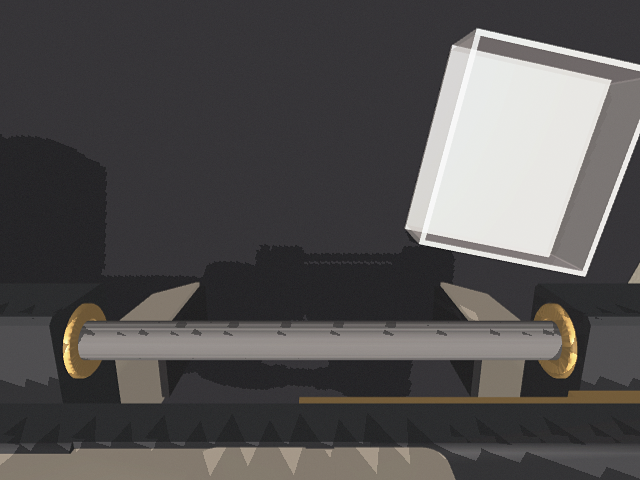

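Run:
```python
from h import *
np.set_printoptions(precision=1,suppress=True)
t=np.load("top0.npz");s=np.load("side0.npz")
def fit(f,seed,n,thr,expr):
    x,y=map(int,seed);g=cv2.resize(f[y-n:y+n,x-n:x+n],None,fx=4,fy=4,interpolation=cv2.INTER_CUBIC).astype(int)
    m=expr(g).astype(np.uint8)*255
    cs,_=cv2.findContours(m,cv2.RETR_EXTERNAL,cv2.CHAIN_APPROX_NONE)
    cs=[c for c in cs if len(c)>30]
    if not cs:return None
    c=max(cs,key=lambda c:cv2.pointPolygonTest(c,(4.*n,4.*n),True))
    e=cv2.fitEllipse(c);return (e[0][0]+.5)/4-.5+x-n,(e[0][1]+.5)/4-.5+y-n,e[1][0]/4,e[1][1]/4
br=lambda v:(lambda g:g.min(2)>v)
for nm,f,sd,n,v in[("cap",t["f"],(339,285),12,140),("jar",t["f"],(280,285),20,140),("cover",t["f"],(128,273),24,90),("knob",t["f"],(124,273),8,170),("coverS",s["f"],(255,407),24,100),("capS",s["f"],(342,223),10,200)]:
    print(nm,fit(f,sd,n,v,br(v)))
H={"beaker":((201.5,273),(289,319.5),75),"beakbase":((209.2,274.5),None,5),"cover":((128,273),(254.7,407),6),"knob":((124.3,272.8),(254,403),28),"cup":((491,285.5),(375.5,159.5),45),"bottle":((339,284.8),(342.2,223.2),100),"jar":((280.5,285.2),(324.5,272.5),50),"stir":((418.7,201),(301.4,174.6),60),"bal":((238.7,196.6),(237.6,279.2),50)}
P={}
for k,(a,b,z) in H.items():
    P[k]=onz(a,z,t["K"],t["T"])
    print(k,P[k],"tri",tri([ray(a,t["K"],t["T"]),ray(b,s["K"],s["T"])]) if b else "", onz(b,z,s["K"],s["T"]) if b else "")
d=P["bal"]-P["stir"];print(np.hypot(d[0],d[1]),np.arctan2(-d[0],d[1]),(P["bal"]+P["stir"])/2)
m=(t["f"].min(2)>150).astype(np.uint8)*255;m[:150]=0;m[260:]=0;m[:,:195]=0;m[:,460:]=0
c=max(cv2.findContours(m,0,2)[0],key=cv2.contourArea)
r=cv2.minAreaRect(c);print([onz(p,0,t["K"],t["T"])[:2] for p in cv2.boxPoints(r)],onz(r[0],0,t["K"],t["T"]))
```

```text
cap (338.4129047393799, 284.61693000793457, 16.03224754333496, 16.135364532470703)
jar (279.7706928253174, 284.83315086364746, 25.905107498168945, 26.41193962097168)
cover (127.4899787902832, 272.64585876464844, 30.655845642089844, 31.876089096069336)
knob (123.53348207473755, 271.99171781539917, 6.683642387390137, 7.087605953216553)
coverS (254.42823219299316, 406.79284858703613, 32.78152084350586, 35.281436920166016)
capS (341.6464853286743, 223.53573513031006, 9.822816848754883, 12.465195655822754)
beaker [446.8 228.7  75. ] tri [446.3 229.2  72.2] [444.9 230.4  75. ]
beakbase [446.1 228.2   5. ] tri  
cover [444.9 414.    6. ] tri [445.  415.6   1.7] [443.8 416.8   6. ]
knob [444.5 413.6  28. ] tri [444.6 414.9  24.6] [443.6 415.9  28. ]
cup [ 436.  -400.5   45. ] tri [ 436.2 -401.5   41.8] [ 435.7 -397.8   45. ]
bottle [428.4 -65.8 100. ] tri [427.8 -66.   99.6] [427.  -65.8 100. ]
jar [425.2  60.5  50. ] tri [425.1  60.8  46.5] [424.1  63.   50. ]
stir [ 617.1 -238.5   60. ] tri [ 618.4 -240.1   51.9] [ 614.6 -232.2   60. ]
bal [619.5 160.1  50. ] tri [619.8 161.   42.7] [615.5 164.8  50. ]
398.67398563342255 -0.006052084629428737 [618.3 -39.2  55. ]
[array([519.1, 248. ]), array([720.6, 252.9]), array([ 719.3, -324.2]), array([ 518.8, -319.1])] [618.6 -36.2   0. ]
```

Call:
servo_tool --pt "0 0 0" --pt "0 0 0" --pt "0.2 -0.22 0" --pt "0.2 -0.22 0" --pt "0.2 -0.22 0" --pt "0.2 -0.22 0" --pt "0.2 -0.22 0" --pt "0.2 -0.22 0" --spin '[0.111, 0.111, 0, 0, 0, 0, 0, 0]' --hand 1

```text
time: 1.15
tool_pos: [420.2, -228.2, 226.7]
tcp_rot: [3.141, -0.0, -0.001]
contact_force: [0.3, -0.6, 1.3]
grip_width: 92.0
finger_force: 0.0
```

Call:
servo_tool --pt "0.018 -0.287 0" --pt "0.018 -0.287 0" --pt "0.018 -0.287 0" --pt "0.018 -0.287 0" --pt "0.018 -0.287 0" --pt "0.018 -0.287 0" --pt "0.018 -0.287 0" --pt "0.018 -0.287 0" --spin '[0, 0, 0, 0, 0, 0, 0, 0]'

```text
time: 2.15
tool_pos: [448.2, 231.3, 226.6]
tcp_rot: [3.141, 0.0, -0.001]
contact_force: [1.4, 0.1, -0.0]
grip_width: 92.2
finger_force: 0.0
```

Run:
```python
from h import *
np.set_printoptions(precision=2,suppress=True)
f,K,T=cap("wrist");np.savez("w1.npz",f=f,K=K,T=T)
o=monitor.get_obs();print(o["tool_pos"],o["tcp_rot"],o["time"],o["joint_positions"])
u=proj([447.5,229.7,75],K,T);print(u,proj([447.5,229.7,5],K,T))
for p in([447.5,229.7,75],):
  for a in np.arange(0,6.28,.7):
    q=proj([p[0]+28*np.cos(a),p[1]+28*np.sin(a),75],K,T);cv2.circle(f,(int(q[0]),int(q[1])),2,(0,0,255),-1)
cv2.imwrite("pics/w1.png",f)
```

```text
[447.91 237.29 226.49] [-3.14 -0.    0.  ] 2.2 [0.33 0.31 1.57 0.   1.26 1.9 ]
[321.95 229.3 ] [321.61 212.59]
```

View pics/w1.png

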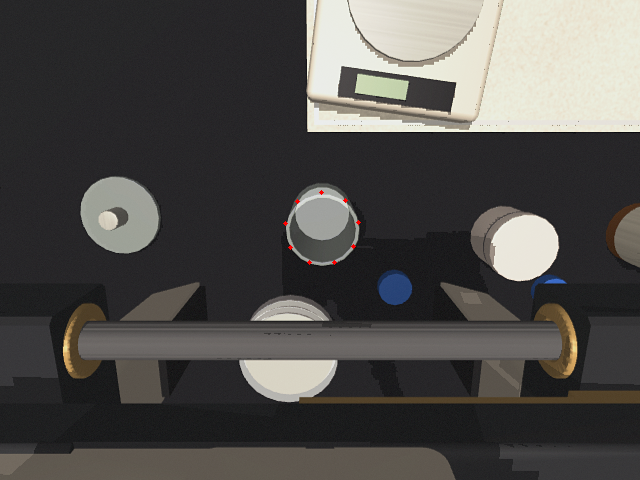

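Call:
servo_tool --pt "0 0 0" --pt "0 0 0.2" --pt "0 0 0.25" --pt "0 0 0.2" --pt "0 0 0.15" --pt "0 0 0.1" --pt "0 0 0.08" --pt "0 0 0" --spin '[0, 0, 0, 0, 0, 0, 0, 0]'

```text
time: 3.2
tool_pos: [447.7, 227.8, 29.8]
tcp_rot: [3.14, 0.003, -0.003]
contact_force: [0.4, -0.5, 0.1]
grip_width: 91.6
finger_force: 0.0
```

Call:
servo_tool --pt "0 0 0" --pt "0 0 0" --pt "0 0 0" --pt "0 0 0" --pt "0 0 0" --pt "0 0 0" --pt "0 0 0" --pt "0 0 0" --spin '[0, 0, 0, 0, 0, 0, 0, 0]' --hand -1

```text
time: 4.2
tool_pos: [448.5, 229.4, 31.0]
tcp_rot: [-3.142, -0.0, -0.001]
contact_force: [-0.8, -0.4, 5.8]
grip_width: 56.0
finger_force: 30.0
```

Call:
servo_tool --pt "0 0 -0.15" --pt "0 0 -0.25" --pt "0 0 -0.25" --pt "0 0 -0.2" --pt "0.085 0.233 0" --pt "0.085 0.233 0" --pt "0.085 0.233 0" --pt "0.085 0.233 0" --spin '[0, 0, 0, 0, 0, 0, 0, 0]'

```text
time: 5.2
tool_pos: [516.4, 41.5, 200.3]
tcp_rot: [-3.141, 0.001, -0.001]
contact_force: [-0.2, 0.6, -0.9]
grip_width: 55.7
finger_force: 30.0
```

Call:
servo_tool --pt "0.085 0.233 0" --pt "0.085 0.233 0" --pt "0.085 0.233 0" --pt "0.085 0.233 0" --pt "0.085 0.233 0" --pt "0.086 0.237 0" --pt "0 0 0" --pt "0 0 0" --spin '[0, 0, 0, 0, 0, 0, 0, 0]'

```text
time: 6.2
tool_pos: [617.8, -237.0, 199.8]
tcp_rot: [-3.14, 0.002, -0.001]
contact_force: [0.7, 0.6, -0.7]
grip_width: 55.7
finger_force: 30.0
```

Run:
```python
from h import *
np.set_printoptions(precision=2,suppress=True)
f,K,T=cap("wrist");np.savez("w2.npz",f=f,K=K,T=T)
o=monitor.get_obs();print(o["tool_pos"],o["tcp_rot"],o["time"],o["joint_positions"],o["grip_width"])
for a in np.arange(0,6.28,.3):
    q=proj([618+50*np.cos(a),-237.3+50*np.sin(a),60],K,T);cv2.circle(f,(int(q[0]),int(q[1])),2,(0,0,255),-1)
cv2.imwrite("pics/w2.png",f)
```

```text
[ 617.84 -236.46  200.24] [-3.14  0.   -0.  ] 6.25 [-0.48  0.62  1.14  0.    1.38  1.09] 55.53620823705675
```

View pics/w2.png

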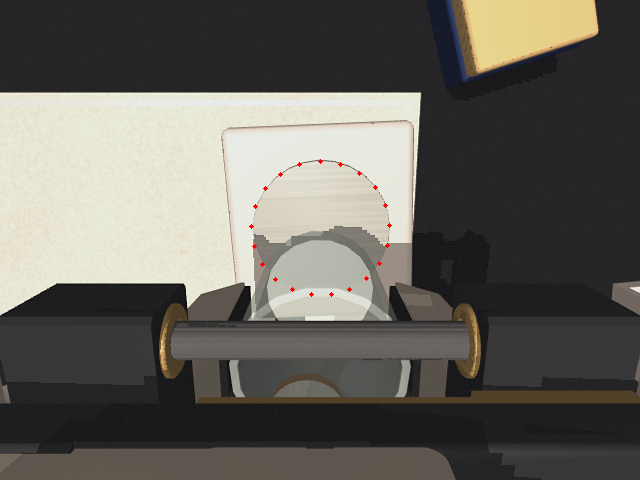

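Call:
servo_tool --pt "0 0 0.12" --pt "0 0 0.16" --pt "0 0 0.14" --pt "0 0 0.08" --pt "0 0 0.04" --pt "0 0 0" --pt "0 0 0.005" --pt "0 0 0" --spin '[0, 0, 0, 0, 0, 0, 0, 0]'

```text
time: 7.25
tool_pos: [618.5, -237.8, 92.5]
tcp_rot: [3.141, -0.001, -0.001]
contact_force: [0.1, 0.5, -0.9]
grip_width: 55.8
finger_force: 30.0
```

Call:
servo_tool --pt "0 0 0.002" --pt "0 0 0" --pt "0 0 0" --pt "0 0 0" --pt "0 0 0" --pt "0 0 0" --pt "0 0 0" --pt "0 0 0" --spin '[0, 0, 0, 0, 0, 0, 0, 0]'

```text
time: 8.25
tool_pos: [618.2, -237.6, 91.3]
tcp_rot: [3.142, 0.0, -0.001]
contact_force: [0.3, 0.9, -0.8]
grip_width: 55.3
finger_force: 30.0
```

Call:
servo_tool --pt "0 0 0.002" --pt "0 0 0" --pt "0 0 0" --pt "0 0 0" --pt "0 0 0" --pt "0 0 -0.15" --pt "0 0 -0.2" --pt "0 0 -0.2" --spin '[0, 0, 0, 0, 0, 0, 0, 0]' --hand 1

```text
time: 9.25
tool_pos: [618.1, -237.5, 202.0]
tcp_rot: [-3.142, 0.0, -0.001]
contact_force: [0.6, 0.5, 0.2]
grip_width: 91.8
finger_force: 0.0
```

Call:
servo_tool --pt "0 0 -0.2" --pt "-0.07 -0.27 0" --pt "-0.07 -0.27 0" --pt "-0.07 -0.27 0" --pt "-0.07 -0.27 0" --pt "-0.07 -0.27 0" --pt "-0.07 -0.27 0" --pt "-0.07 -0.27 0" --spin '[0, 0, 0, 0, 0, 0, 0, 0]'

```text
time: 10.25
tool_pos: [519.9, 142.2, 241.1]
tcp_rot: [-3.142, -0.001, -0.001]
contact_force: [0.0, 1.1, -0.4]
grip_width: 91.9
finger_force: 0.0
```

Call:
servo_tool --pt "-0.07 -0.27 0" --pt "-0.07 -0.27 0" --pt "-0.07 -0.27 0" --pt "-0.07 -0.27 0" --pt "-0.09 -0.29 0" --pt "0 0 0" --pt "0 0 0" --pt "0 0 0" --spin '[0, 0, 0, 0, 0, 0, 0, 0]'

```text
time: 11.25
tool_pos: [447.4, 413.3, 241.0]
tcp_rot: [3.141, -0.0, -0.003]
contact_force: [0.0, -0.4, 0.3]
grip_width: 92.0
finger_force: 0.0
```

Run:
```python
from h import *
np.set_printoptions(precision=2,suppress=True)
f,K,T=cap("wrist");s,Ks,Ts=cap("side");t,Kt,Tt=cap("top")
o=monitor.get_obs();print(o["tool_pos"],o["tcp_rot"],o["time"],o["joint_positions"])
for z,r in((6,36),(28,9)):
  for a in np.arange(0,6.28,.4):
    q=proj([445.5+r*np.cos(a),415+r*np.sin(a),z],K,T);cv2.circle(f,(int(q[0]),int(q[1])),1,(0,0,255),-1)
u=[int(v) for v in proj([445,415,15],K,T)];c=f[u[1]-80:u[1]+80,max(0,u[0]-80):u[0]+80]
def cr(f,K,T):
    u=[int(v) for v in proj([618,-237,100],K,T)];return f[u[1]-40:u[1]+40,u[0]-40:u[0]+40]
L=[cv2.resize(i,(260,260),interpolation=2) for i in(c,cr(s,Ks,Ts),cr(t,Kt,Tt))]
cv2.imwrite("pics/w3.png",np.hstack(L))
```

```text
[447.45 413.54 241.09] [ 3.14 -0.   -0.  ] 11.4 [ 0.62  0.49  1.25 -0.    1.4   2.19]
```

View pics/w3.png

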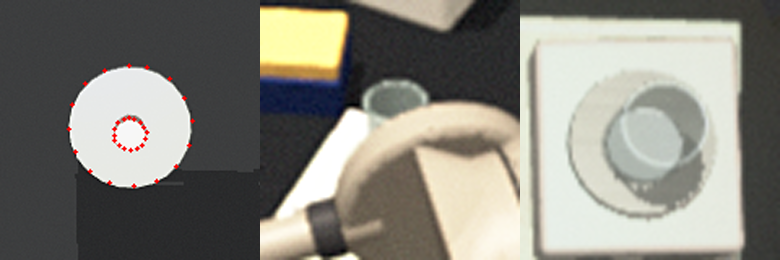

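Call:
servo_tool --pt "-0.009 -0.007 0.2" --pt "0 0 0.25" --pt "0 0 0.25" --pt "0 0 0.2" --pt "0 0 0.14" --pt "0 0 0.08" --pt "0 0 0.035" --pt "0 0 0" --spin '[0, 0, 0, 0, 0, 0, 0, 0]'

```text
time: 12.4
tool_pos: [445.4, 416.0, 10.3]
tcp_rot: [-3.141, -0.001, -0.001]
contact_force: [-0.4, 0.1, 0.7]
grip_width: 91.7
finger_force: 0.0
```

Run:
```python
from h import *
np.set_printoptions(precision=1,suppress=True)
o=monitor.get_obs();print(o["tool_pos"])
t,K,T=cap("top");u=[int(v) for v in proj([618,-237,100],K,T)]
for n,p,z in(("rim",(145,122),135),("floor",(124,145),65)):print(n,onz((u[0]-40+p[0]/3.25-.3,u[1]-40+p[1]/3.25-.3),z,K,T))
```

```text
[445.4 416.   10.3]
rim [ 617.2 -237.8  135. ]
floor [ 615.5 -237.9   65. ]
```

Call:
servo_tool --pt "0 0 0" --pt "0 0 0" --pt "0 0 0" --pt "0 0 0" --pt "0 0 0" --pt "0 0 0" --pt "0 0 0" --pt "0 0 0" --spin '[0, 0, 0, 0, 0, 0, 0, 0]' --hand -1

```text
time: 13.45
tool_pos: [445.0, 415.9, 9.8]
tcp_rot: [3.141, 0.0, -0.001]
contact_force: [-0.7, 0.4, -0.1]
grip_width: 16.7
finger_force: 30.1
```

Call:
servo_tool --pt "0 0 -0.05" --pt "0 0 -0.15" --pt "0 0 -0.25" --pt "0 0 -0.25" --pt "0 0 -0.25" --pt "0 0 -0.15" --pt "0 0 0" --pt "0 0 0" --spin '[0, 0, 0, 0, 0, 0, 0, 0]'

```text
time: 14.45
tool_pos: [444.4, 415.5, 228.8]
tcp_rot: [3.14, 0.002, -0.001]
contact_force: [1.1, 0.6, -1.2]
grip_width: 16.8
finger_force: 30.0
```

Call:
servo_tool --pt "0.072 0.272 0" --pt "0.072 0.272 0" --pt "0.072 0.272 0" --pt "0.072 0.272 0" --pt "0.072 0.272 0" --pt "0.072 0.272 0" --pt "0.072 0.272 0" --pt "0.072 0.272 0" --spin '[0, 0, 0, 0, 0, 0, 0, 0]'

```text
time: 15.45
tool_pos: [559.2, -21.0, 228.0]
tcp_rot: [-3.141, 0.003, -0.001]
contact_force: [0.5, 0.6, -0.7]
grip_width: 16.9
finger_force: 30.0
```

Call:
servo_tool --pt "0.072 0.272 0" --pt "0.072 0.272 0" --pt "0.072 0.272 0" --pt "0.072 0.272 0" --pt "0 0 0" --pt "0 0 0" --pt "0 0 0.15" --pt "0 0 0.15" --spin '[0, 0, 0, 0, 0, 0, 0, 0]'

```text
time: 16.45
tool_pos: [617.1, -235.0, 169.3]
tcp_rot: [-3.141, 0.0, 0.001]
contact_force: [-0.1, -0.0, -1.3]
grip_width: 17.0
finger_force: 30.0
```

Call:
servo_tool --pt "0 0 0.06" --pt "0 0 0.02" --pt "0 0 0" --pt "0 0 0" --pt "0 0 0" --pt "0 0 0" --pt "0 0 0" --pt "0 0 0" --spin '[0, 0, 0, 0, 0, 0, 0, 0]'

```text
time: 17.45
tool_pos: [617.2, -237.0, 153.9]
tcp_rot: [3.142, 0.0, -0.001]
contact_force: [-0.1, -0.3, -1.5]
grip_width: 17.1
finger_force: 30.0
```

Run:
```python
from h import *
np.set_printoptions(precision=1,suppress=True)
L=[]
for n in("wrist","side"):
    f,K,T=cap(n);u=[int(v) for v in proj([618,-237,140],K,T)];k=120 if n=="wrist" else 50
    L.append(cv2.resize(f[max(0,u[1]-k):u[1]+k,u[0]-k:u[0]+k],(380,380),interpolation=2))
print(monitor.get_obs()["tool_pos"]);cv2.imwrite("pics/c.png",np.hstack(L))
```

```text
[ 617.2 -237.   153.9]
```

View pics/c.png

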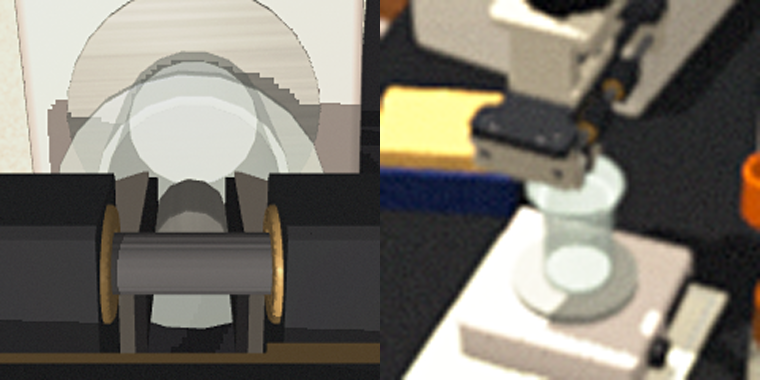

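Call:
servo_tool --pt "0.003 0.001 0.02" --pt "0 0 0.015" --pt "0 0 0.005" --pt "0 0 0.003" --pt "0 0 0" --pt "0 0 0" --pt "0 0 0" --pt "0 0 0" --spin '[0, 0, 0, 0, 0, 0, 0, 0]'

```text
time: 18.55
tool_pos: [617.8, -237.2, 145.4]
tcp_rot: [3.141, -0.0, -0.001]
contact_force: [-0.4, 0.0, -1.3]
grip_width: 17.4
finger_force: 30.0
```

Call:
servo_tool --pt "0 0 0.003" --pt "0 0 0" --pt "0 0 0" --pt "0 0 0" --pt "0 0 0" --pt "0 0 0" --pt "0 0 0" --pt "0 0 0" --spin '[0, 0, 0, 0, 0, 0, 0, 0]'

```text
time: 19.55
tool_pos: [617.9, -237.2, 144.8]
tcp_rot: [3.141, -0.0, -0.001]
contact_force: [0.5, -0.5, 1.1]
grip_width: 16.7
finger_force: 30.0
```

Call:
servo_tool --pt "0 0 0" --pt "0 0 0" --pt "0 0 0" --pt "0 0 0" --pt "0 0 0" --pt "0 0 -0.1" --pt "0 0 -0.2" --pt "0 0 -0.2" --spin '[0, 0, 0, 0, 0, 0, 0, 0]' --hand 1

```text
time: 20.55
tool_pos: [617.6, -237.1, 245.6]
tcp_rot: [-3.141, 0.001, -0.001]
contact_force: [1.5, 0.7, -0.3]
grip_width: 90.1
finger_force: 0.0
```

Call:
servo_tool --pt "-0.18 0.16 0" --pt "-0.18 0.16 0" --pt "-0.18 0.16 0" --pt "-0.18 0.16 0" --pt "-0.184 0.171 0" --pt "0 0 0" --pt "0 0 0" --pt "0 0 0" --spin '[0, 0, 0, 0, 0, 0, 0, 0]' --hand 0.5

```text
time: 21.55
tool_pos: [437.7, -398.4, 244.7]
tcp_rot: [-3.142, -0.0, 0.001]
contact_force: [-0.3, -0.3, -0.2]
grip_width: 68.8
finger_force: 0.0
```

Run:
```python
from h import *
np.set_printoptions(precision=1,suppress=True)
f,K,T=cap("wrist");o=monitor.get_obs();print(o["tool_pos"],o["grip_width"],o["time"])
h=np.load("top0.npz")
for n,p in(("or",(503,247)),("pink",(538,299)),("pur",(457.5,316))):print(n,onz(p,45,h["K"],h["T"]))
for a in np.arange(0,6.28,.4):
    q=proj([437+24*np.cos(a),-399.5+24*np.sin(a),45],K,T);cv2.circle(f,(int(q[0]),int(q[1])),1,(0,0,255),-1)
t,Kt,Tt=cap("top");u=[int(v) for v in proj([618,-237,100],Kt,Tt)];c=cv2.resize(t[u[1]-40:u[1]+40,u[0]-40:u[0]+40],(320,320),interpolation=2)
w=f[80:400,100:540];cv2.imwrite("pics/cup.png",np.hstack([w,c]))
```

```text
[ 437.8 -398.3  244.7] 69.0799687175368 21.6
or [ 521.4 -427.8   45. ]
pink [ 409.1 -502.7   45. ]
pur [ 367.9 -327.1   45. ]
```

View pics/cup.png

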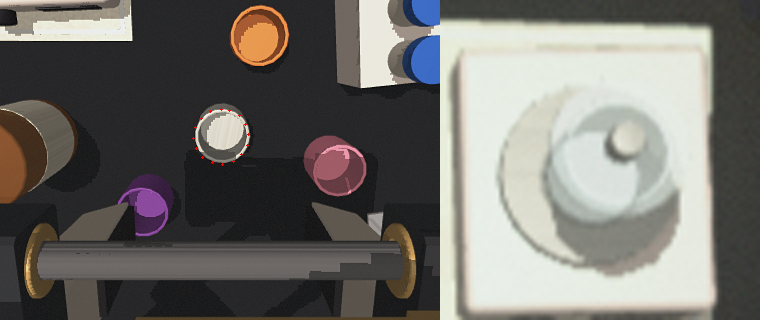

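Call:
servo_tool --pt "0 0.006 0.2" --pt "0 0 0.25" --pt "0 0 0.25" --pt "0 0 0.2" --pt "0 0 0.14" --pt "0 0 0.08" --pt "0 0 0.035" --pt "0 0 0" --spin '[0, 0, 0, 0, 0, 0, 0, 0]'

```text
time: 22.65
tool_pos: [437.2, -400.6, 14.1]
tcp_rot: [3.141, -0.0, -0.001]
contact_force: [0.2, -0.6, -0.4]
grip_width: 69.0
finger_force: 0.0
```

Call:
servo_tool --pt "0 0 0" --pt "0 0 0" --pt "0 0 0" --pt "0 0 0" --pt "0 0 0" --pt "0 0 0" --pt "0 0 0" --pt "0 0 0" --spin '[0, 0, 0, 0, 0, 0, 0, 0]' --hand -1

```text
time: 23.65
tool_pos: [437.1, -400.8, 14.5]
tcp_rot: [3.141, -0.001, -0.001]
contact_force: [-0.6, 0.9, 6.0]
grip_width: 47.9
finger_force: 30.0
```

Call:
servo_tool --pt "0 0 -0.12" --pt "0 0 -0.25" --pt "0 0 -0.28" --pt "0 0 -0.28" --pt "0 0 -0.25" --pt "0.091 -0.28 0" --pt "0.091 -0.28 0" --pt "0.091 -0.28 0" --spin '[0, 0, 0, 0, 0, 0, 0, 0]'

```text
time: 24.65
tool_pos: [491.7, -230.8, 249.5]
tcp_rot: [-3.141, 0.0, -0.002]
contact_force: [0.4, 0.1, -1.3]
grip_width: 47.6
finger_force: 30.0
```

Call:
servo_tool --pt "0.091 -0.28 0" --pt "0.091 -0.28 0" --pt "0.091 -0.28 0" --pt "0.091 -0.28 0" --pt "0.091 -0.28 0" --pt "0.091 -0.28 0" --pt "0.095 -0.285 0" --pt "0 0 0" --spin '[0, 0, 0, 0, 0, 0, 0, 0]'

```text
time: 25.65
tool_pos: [620.1, 164.7, 248.3]
tcp_rot: [-3.141, 0.001, 0.004]
contact_force: [0.1, -0.4, -0.8]
grip_width: 47.6
finger_force: 30.0
```

Call:
servo_tool --pt "0 0 0" --pt "0 0 0.15" --pt "0 0 0.2" --pt "0 0 0.2" --pt "0 0 0.15" --pt "0 0 0.08" --pt "0 0 0" --pt "0 0 0" --spin '[0, 0, 0, 0, 0, 0, 0, 0]'

```text
time: 26.65
tool_pos: [621.1, 160.1, 95.3]
tcp_rot: [-3.141, -0.003, -0.001]
contact_force: [-1.5, 0.6, -0.5]
grip_width: 47.8
finger_force: 30.0
```

Run:
```python
from h import *
np.set_printoptions(precision=1,suppress=True)
f,K,T=cap("wrist");o=monitor.get_obs();print(o["tool_pos"],o["grip_width"],o["time"])
for a in np.arange(0,6.28,.3):
    q=proj([620+50*np.cos(a),161+50*np.sin(a),50],K,T);cv2.circle(f,(int(q[0]),int(q[1])),1,(0,0,255),-1)
cv2.imwrite("pics/bal.png",f[80:400,100:540])
```

```text
[621.1 160.3  95.4] 47.92963254889211 26.7
```

View pics/bal.png

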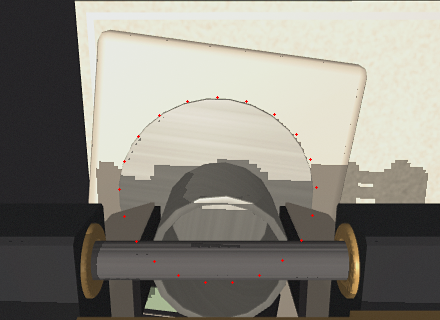

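Call:
servo_tool --pt "-0.004 -0.006 0.07" --pt "0 0 0.05" --pt "0 0 0.025" --pt "0 0 0" --pt "0 0 0" --pt "0 0 0" --pt "0 0 0" --pt "0 0 0" --spin '[0, 0, 0, 0, 0, 0, 0, 0]'

```text
time: 27.7
tool_pos: [619.4, 161.6, 64.6]
tcp_rot: [3.141, 0.0, -0.001]
contact_force: [-0.2, 0.2, -1.3]
grip_width: 47.7
finger_force: 30.0
```

Call:
servo_tool --pt "0 0 0.004" --pt "0 0 0" --pt "0 0 0" --pt "0 0 0" --pt "0 0 0" --pt "0 0 0" --pt "0 0 0" --pt "0 0 0" --spin '[0, 0, 0, 0, 0, 0, 0, 0]'

```text
time: 28.7
tool_pos: [619.4, 161.6, 64.4]
tcp_rot: [3.142, -0.0, -0.001]
contact_force: [-2.0, -0.1, 6.1]
grip_width: 47.6
finger_force: 30.0
```

Call:
servo_tool --pt "0 0 0" --pt "0 0 0" --pt "0 0 0" --pt "0 0 0" --pt "0 0 -0.1" --pt "0 0 -0.2" --pt "0 0 -0.25" --pt "0 0 -0.25" --spin '[0, 0, 0, 0, 0, 0, 0, 0]' --hand 0.6

```text
time: 29.7
tool_pos: [619.2, 161.6, 225.3]
tcp_rot: [3.141, 0.0, -0.001]
contact_force: [0.4, -0.3, -0.4]
grip_width: 73.3
finger_force: 0.0
```

Call:
servo_tool --pt "-0.16 0.188 0" --pt "-0.16 0.188 0" --pt "-0.16 0.188 0" --pt "-0.16 0.188 0" --pt "-0.16 0.188 0" --pt "-0.152 0.19 0" --pt "0 0 0" --pt "0 0 0" --spin '[0, 0, 0, 0, 0, 0, 0, 0]'

```text
time: 30.7
tool_pos: [429.2, -64.2, 224.2]
tcp_rot: [3.142, -0.001, -0.002]
contact_force: [0.2, 0.2, 0.3]
grip_width: 73.2
finger_force: 0.0
```

Run:
```python
from h import *
np.set_printoptions(precision=1,suppress=True)
f,K,T=cap("wrist");o=monitor.get_obs();print(o["tool_pos"],o["grip_width"],o["time"])
for a in np.arange(0,6.28,.4):
    q=proj([429+17*np.cos(a),-64.7+17*np.sin(a),100],K,T);cv2.circle(f,(int(q[0]),int(q[1])),1,(0,0,255),-1)
    q=proj([426+29*np.cos(a),62+29*np.sin(a),50],K,T);cv2.circle(f,(int(q[0]),int(q[1])),1,(0,0,255),-1)
t,Kt,Tt=cap("top");u=[int(v) for v in proj([620,161,80],Kt,Tt)];c=cv2.resize(t[u[1]-40:u[1]+40,u[0]-40:u[0]+40],(320,320),interpolation=2)
cv2.imwrite("pics/bot.png",np.hstack([f[80:400,100:540],c]))
```

```text
[429.3 -63.8 224. ] 73.6650611145846 30.75
```

View pics/bot.png

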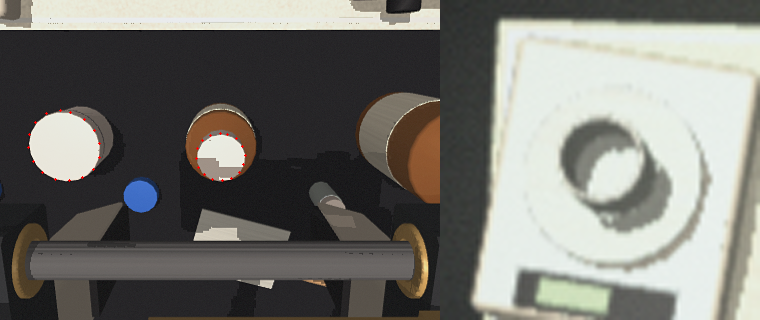

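Call:
servo_tool --pt "0 0 0.15" --pt "0 0 0.2" --pt "0 0 0.17" --pt "0 0 0.1" --pt "0 0 0.06" --pt "0 0 0.03" --pt "0 0 0" --pt "0 0 0" --spin '[0, 0, 0, 0, 0, 0, 0, 0]'

```text
time: 31.8
tool_pos: [429.3, -64.3, 82.5]
tcp_rot: [3.141, -0.001, -0.001]
contact_force: [-0.6, 0.4, 0.1]
grip_width: 73.4
finger_force: 0.0
```

Call:
servo_tool --pt "0 0 0" --pt "0 0 0" --pt "0 0 0" --pt "0 0 0" --pt "0 0 0" --pt "0 0 0" --pt "0 0 0" --pt "0 0 0" --spin '[0, 0, 0, 0, 0, 0, 0, 0]' --hand -1

```text
time: 32.8
tool_pos: [428.8, -64.3, 81.9]
tcp_rot: [3.141, -0.0, -0.001]
contact_force: [-0.3, -1.4, 0.6]
grip_width: 33.5
finger_force: 30.0
```

Call:
servo_tool --pt "0 0 -0.05" --pt "0 0 -0.1" --pt "0 0 -0.1" --pt "0 0 -0.05" --pt "0 0 0" --pt "0 0 0" --pt "0 0 0" --pt "0 0 0" --spin '[0, 0, 0, 0, 0, 0, 0, 0]'

```text
time: 33.8
tool_pos: [428.5, -64.1, 141.5]
tcp_rot: [-3.141, 0.001, -0.001]
contact_force: [0.2, -0.3, -1.3]
grip_width: 33.3
finger_force: 30.0
```

Call:
servo_tool --pt "0.1 -0.01 0" --pt "0.19 -0.025 0" --pt "0.22 -0.03 0" --pt "0.22 -0.035 0" --pt "0.15 -0.02 0" --pt "0.07 -0.01 0" --pt "0 0 0" --pt "0 0 0" --spin '[0, 0, 0, 0, 0, 0, 0, 0]'

```text
time: 34.8
tool_pos: [617.9, -38.4, 141.4]
tcp_rot: [-3.142, 0.002, -0.001]
contact_force: [-0.9, -0.3, -2.1]
grip_width: 33.3
finger_force: 30.0
```

Call:
servo_tool --pt "0 0 0.08" --pt "0 0 0.1" --pt "0 0 0.07" --pt "0 0 0.03" --pt "0 0 0.01" --pt "0 0 0" --pt "0 0 0" --pt "0 0 0" --spin '[0, 0, 0, 0, 0, 0, 0, 0]'

```text
time: 35.8
tool_pos: [619.0, -38.4, 84.3]
tcp_rot: [3.141, -0.001, -0.001]
contact_force: [0.1, 0.2, -2.4]
grip_width: 33.5
finger_force: 30.0
```

Call:
servo_tool --pt "0 0 0.005" --pt "0 0 0.004" --pt "0 0 0.002" --pt "0 0 0" --pt "0 0 0" --pt "0 0 0" --pt "0 0 0" --pt "0 0 0" --spin '[0, 0, 0, 0, 0, 0, 0, 0]'

```text
time: 36.8
tool_pos: [618.9, -38.4, 82.0]
tcp_rot: [3.141, -0.0, -0.001]
contact_force: [-0.3, -0.3, 2.3]
grip_width: 33.3
finger_force: 30.0
```

Call:
servo_tool --pt "0 0 0" --pt "0 0 0" --pt "0 0 0" --pt "0 0 0" --pt "0 0 -0.1" --pt "0 0 -0.2" --pt "0 0 -0.2" --pt "0 0 -0.1" --spin '[0, 0, 0, 0, 0, 0, 0, 0]' --hand 0.6

```text
time: 37.8
tool_pos: [619.6, -38.5, 204.4]
tcp_rot: [3.141, -0.004, -0.001]
contact_force: [0.1, 0.5, 0.3]
grip_width: 73.2
finger_force: 0.0
```

Call:
servo_tool --pt "-0.16 -0.084 0" --pt "-0.16 -0.084 0" --pt "-0.16 -0.084 0" --pt "-0.16 -0.084 0" --pt "-0.16 -0.084 0" --pt "-0.164 -0.084 0" --pt "0 0 0" --pt "0 0 0" --spin '[0, 0, 0, 0, 0, 0, 0, 0]' --hand 1

```text
time: 38.8
tool_pos: [426.9, 62.4, 202.1]
tcp_rot: [3.141, -0.002, -0.001]
contact_force: [-0.3, -0.4, 0.1]
grip_width: 91.5
finger_force: 0.0
```

Call:
servo_tool --pt "0 0 0.15" --pt "0 0 0.25" --pt "0 0 0.25" --pt "0 0 0.15" --pt "0 0 0.06" --pt "0 0 0.03" --pt "0 0 0" --pt "0 0 0" --spin '[0, 0, 0, 0, 0, 0, 0, 0]'

```text
time: 39.8
tool_pos: [426.9, 62.6, 24.6]
tcp_rot: [3.141, -0.002, -0.001]
contact_force: [0.7, 0.8, -0.3]
grip_width: 91.8
finger_force: 0.0
```

Call:
servo_tool --pt "0 0 0" --pt "0 0 0" --pt "0 0 0" --pt "0 0 0" --pt "0 0 0" --pt "0 0 0" --pt "0 0 0" --pt "0 0 0" --spin '[0, 0, 0, 0, 0, 0, 0, 0]' --hand -1

```text
time: 40.8
tool_pos: [426.1, 62.6, 23.7]
tcp_rot: [3.142, -0.0, -0.001]
contact_force: [0.6, 0.3, 1.7]
grip_width: 57.0
finger_force: 30.0
```

Call:
servo_tool --pt "0 0 -0.05" --pt "0 0 -0.1" --pt "0 0 -0.1" --pt "0 0 -0.05" --pt "0 0 0" --pt "0 0 0" --pt "0 0 0" --pt "0 0 0" --spin '[0, 0, 0, 0, 0, 0, 0, 0]'

```text
time: 41.8
tool_pos: [425.8, 62.6, 83.3]
tcp_rot: [3.142, 0.001, -0.001]
contact_force: [-0.2, 0.7, -1.1]
grip_width: 57.0
finger_force: 30.0
```

Run:
```python
from h import *
np.set_printoptions(precision=1,suppress=True)
f,K,T=cap("wrist");t,Kt,Tt=cap("top");print(monitor.get_obs()["tool_pos"])
u=[int(v) for v in proj([619,-38,100],Kt,Tt)];n=16
g=t[u[1]-n:u[1]+n,u[0]-n:u[0]+n]
g=cv2.resize(g,None,fx=4,fy=4,interpolation=2).astype(int)
m=((g[:,:,0]<0.6*g[:,:,2])).astype(np.uint8)*255
cs=cv2.findContours(m,0,1)[0]
if cs:
    e=cv2.fitEllipse(max(cs,key=cv2.contourArea));print(e);c=((e[0][0]+.5)/4-.5+u[0]-n,(e[0][1]+.5)/4-.5+u[1]-n);print("body circle z~70",onz(c,70,Kt,Tt))
for a in np.arange(0,6.28,.4):
    q=proj([619+17*np.cos(a),-38.4+17*np.sin(a),100],Kt,Tt);cv2.circle(t,(round(q[0]),round(q[1])),0,(0,0,255),-1)
c=t[u[1]-50:u[1]+50,u[0]-50:u[0]+50]
cv2.imwrite("pics/b2.png",np.hstack([cv2.resize(c,(400,400),interpolation=2),cv2.resize(f,(400,400))]))
```

```text
[426.   62.6  83.4]
((69.0242691040039, 79.58736419677734), (85.77620697021484, 89.20637512207031), 13.075550079345703)
body circle z~70 [618.3 -38.5  70. ]
```

View pics/b2.png

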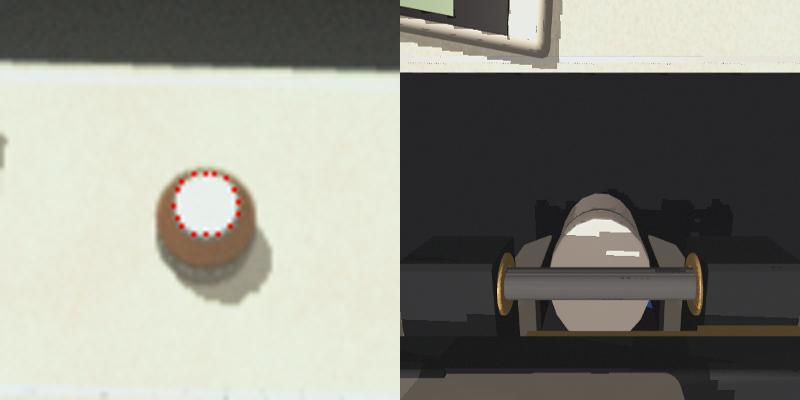

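Call:
servo_tool --pt "0.08 0.07 0" --pt "0.12 0.105 0" --pt "0.14 0.12 0" --pt "0.12 0.105 0" --pt "0.08 0.07 0" --pt "0.04 0.035 0" --pt "0 0 0" --pt "0 0 0" --spin '[0, 0, 0, 0, 0, 0, 0, 0]'

```text
time: 42.9
tool_pos: [541.3, -38.1, 83.6]
tcp_rot: [-3.141, 0.001, -0.001]
contact_force: [-0.3, -0.3, -1.1]
grip_width: 57.4
finger_force: 30.0
```

Call:
servo_tool --pt "0 0 0.08" --pt "0 0 0.1" --pt "0 0 0.07" --pt "0 0 0.03" --pt "0 0 0.01" --pt "0 0 0" --pt "0 0 0" --pt "0 0 0" --spin '[0, 0, 0, 0, 0, 0, 0, 0]'

```text
time: 43.9
tool_pos: [542.2, -38.6, 26.1]
tcp_rot: [3.141, -0.001, -0.001]
contact_force: [0.5, -0.2, -1.2]
grip_width: 57.1
finger_force: 30.0
```

Call:
servo_tool --pt "0 0 0.005" --pt "0 0 0.003" --pt "0 0 0" --pt "0 0 0" --pt "0 0 0" --pt "0 0 0" --pt "0 0 0" --pt "0 0 0" --spin '[0, 0, 0, 0, 0, 0, 0, 0]'

```text
time: 44.9
tool_pos: [542.0, -38.5, 24.1]
tcp_rot: [3.142, -0.0, -0.001]
contact_force: [0.0, 0.3, -1.5]
grip_width: 57.3
finger_force: 30.0
```

Call:
servo_tool --pt "0 0 0.002" --pt "0 0 0" --pt "0 0 0" --pt "0 0 0" --pt "0 0 0" --pt "0 0 0" --pt "0 0 0" --pt "0 0 0" --spin '[0, 0, 0, 0, 0, 0, 0, 0]'

```text
time: 45.9
tool_pos: [542.0, -38.5, 23.8]
tcp_rot: [3.141, -0.0, -0.001]
contact_force: [0.0, -0.1, 1.2]
grip_width: 57.4
finger_force: 30.0
```

Call:
servo_tool --pt "0 0 0" --pt "0 0 0" --pt "0 0 0" --pt "0 0 0" --pt "0 0 -0.1" --pt "0 0 -0.2" --pt "0 0 -0.25" --pt "0 0 -0.25" --spin '[0, 0, 0, 0, 0, 0, 0, 0]' --hand 1

```text
time: 46.9
tool_pos: [541.7, -38.5, 185.1]
tcp_rot: [3.142, 0.0, -0.001]
contact_force: [0.3, 0.4, -0.7]
grip_width: 91.8
finger_force: 0.0
```

Call:
servo_tool --pt "-0.1 0 -0.1" --pt "-0.2 0 -0.1" --pt "-0.2 0 -0.1" --pt "-0.2 0 0" --pt "-0.1 0 0" --pt "0 0 0" --pt "0 0 0" --pt "0 0 0" --spin '[0, 0, 0, 0, 0, 0, 0, 0]'

```text
time: 47.9
tool_pos: [382.7, -38.4, 243.6]
tcp_rot: [3.142, 0.0, -0.001]
contact_force: [-0.6, -0.6, 0.1]
grip_width: 91.6
finger_force: 0.0
```

Run:
```python
from h import *
L=[]
for n,(x,y) in(("top",(330,200)),("side",(280,230))):
    f,K,T=cap(n)
    for p,r,z in(((542,-38.4),29,50),((619,-38.4),17,100),((618,-237.3),36,141),((620,161.5),24,95)):
      for a in np.arange(0,6.28,.5):
        q=proj([p[0]+r*np.cos(a),p[1]+r*np.sin(a),z],K,T);f[int(round(q[1])),int(round(q[0]))]=(0,0,255)
    if n=="top":f=f[130:310,100:560]
    else:f=f[130:350,180:400]
    L.append(cv2.resize(f,(800,313) if n=="top" else (287,287),interpolation=2))
b=np.zeros((600,800,3),np.uint8);b[:313]=L[0];b[313:,:287]=L[1]
cv2.imwrite("pics/fin.png",b);print(monitor.get_obs()["time"])
```

```text
48.0
```

View pics/fin.png

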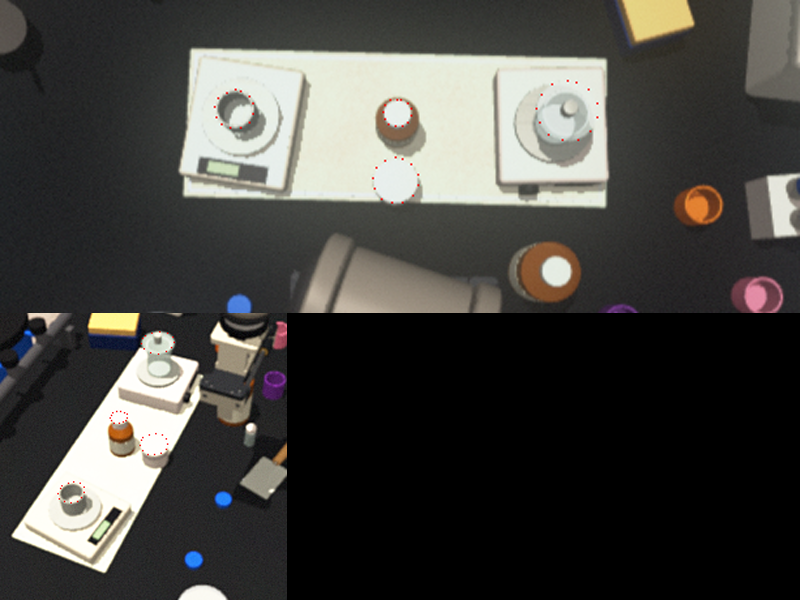

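```bash
python3 -c "
from plant import workorder
print(workorder.close_job())"
```

```text
the job is handed in; nothing more can be done
None
```

The station is set out as asked and handed in at about 48 s: covered beaker on the stirrer, cup on the balance, small bottle at mid-liner and the jar in front of it with a gap of about 20 mm; the big bottle was not touched and no tipping showed in the final top and side views.

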